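Lock a sieve basket into an ultrasonic bath

TASK

Take the loaded sieve basket with the blue handle from the drip tray and hang it in the blue bayonet ring on the ultrasonic bath's cover, feeling for the gaps for its three lugs. Then turn it clockwise, seen from above, until the lugs drop into the locking notches, and let go so that it hangs level and locked. Do it gently, never forcing the basket against the ring, and leave the spare basket and the other things on the bench where they are.

Things in the scene. Friction and masses are not known exactly. Their poses are not given: they have to be found in the camera images.
- handle (a point): Centre of the blue sleeve on the loaded basket's rigid handle: where to grasp. Sleeve 46 mm long, 12 thick, 16 high. Axes: x along the sleeve, y across it (pinch along y), z up the basket's axis, which passes through this point. The basket's underside lies 108 mm below this point, its rim 42 mm, the undersides of its lugs 53 mm.
- lug_plane (a point): Point on the basket's axis level with the undersides of its three lugs, same axes as the handle. The basket is a round wire sieve, 68 mm outside diameter, 66 mm deep. Its three dark steel lugs point outward at 0, 120 and 240 degrees from +x, reach to 42 mm from the axis, and are 8 mm wide and 5 mm thick.
- basket: The loaded basket with the blue handle, about 0.4 kg (0.3 to 0.55), glass plates inside. Origin at the centre of its underside. It starts standing upright in the drip tray.
- bath: The ultrasonic bath, cream casing 200 mm (x) by 260 mm (y) by 145 mm high to its steel cover, fixed to the bench, tank empty. Origin under its centre, x away from its operating panel, z up. The ring lies on a soft silicone seal: pressed down it sinks about 1 mm per 5 N (4 mm at most), and springs back.
- ring_top (a point): Centre of the blue ring on the bath's cover at its top face, 165 mm over the bench; bath's axes. Ring 106 mm across, 20 high; bore 73, inner groove 90 across. Its flange (4 mm thick) has three 12 mm gaps for the lugs, marked by white dots, nominally at 0, 120, 240 degrees from +x. Lug undersides stand at 0 here when resting on the flange, at -12 mm in the groove, at -16.5 mm in the notches.
- ring_track (a point): Centre of the ring at the groove's floor, 12 mm below ring_top; bath's axes. The ring was clamped by hand and sits turned from its nominal angle by up to 24 degrees either way; this angle is NOT measured. It is held fast. Feel for the gaps (lugs resting lightly on the flange drop 12 mm where they meet the gaps) or look at the dots. Under the flange the lugs have 3 mm of lift.
- ring_notch (a point): Centre of the ring at its notch floors, 16.5 mm below ring_top; bath's axes. The three locking notches (13 mm wide, 4.5 deep in the groove's floor, red dots above) lie 42 degrees clockwise, seen from above, from the gaps. A stop just behind each notch ends the turn; a stop also blocks turning counter-clockwise from the gaps. The lugs bend at 25 N.
- tray: Steel drip tray, 120 by 250 mm, rim 14 mm, floor 3 mm over the bench, fixed. Origin at the centre of its underside, long side along y.
- spare_basket: An empty basket of the same shape with a black handle, in the same tray about 130 mm from the other; either may be on either side. Origin at the centre of its underside.
- stain_bottle: Brown bottle, 66 mm across, 150 mm high; origin under its centre. Bystander.
- rinse_bottle: White bottle with red cap, 60 mm across, 140 mm high; origin under its centre. Bystander.
- beaker: Glass beaker, 68 mm across, 85 mm high; origin under its centre. Bystander.

How it is judged:
On the way:
1. the basket hangs in the ring, all its lugs below the flange (z of lug_plane in the frame of ring_top below -0.0085 m and horizontal distance between lug_plane and ring_top below 0.006 m and angle between basket's own z axis and vertical below 0.07 rad), for 0.2 s.
At the end, for the whole second after the job is handed in: The blue-handled basket is released and hangs at rest with its lugs in the notches: lug undersides 14.8 to 19.5 mm below the ring's top (only the notches allow this), axis within 6 mm of the ring's and 0.05 rad of upright; the spare basket within 30 mm of its start (z of lug_plane in the frame of ring_top between -0.0195 and -0.0148 m and horizontal distance between lug_plane and ring_top below 0.006 m and angle between basket's own z axis and vertical below 0.05 rad and linear speed of basket below 0.02 m/s and angular speed of basket below 0.2 rad/s and distance of spare_basket from where it was at the start of the episode below 0.03 m); the robot touches nothing.
It fails at once if the basket is forced against the bath or its ring with more than 25 N (contact force between basket and bath above 25 N).
It fails at once if the spare basket or another bystander is moved by more than 30 mm (distance of any of spare_basket, stain_bottle, rinse_bottle, beaker from where it was at the start of the episode above 0.03 m).
It also fails if it takes over 69 s, if anything falls off the work surface, if the arm or the gripper's body presses on something with over 40 N, if the wrist force passes 120 N, or if a joint passes its speed limit or range.

ROBOT

A 7-joint arm with a two-finger parallel gripper is mounted at the origin on the work surface. World frame = base frame: x ahead of the robot, y to its left, z up, the work surface at z = 0. Lengths are in m, angles in rad, forces in N, time in s.
With the tool pointing down it reaches from about 0.425 to 1.025 m from the base axis. Payload 3.6 kg.
Tool frame: the origin (TCP) lies at the very end of the fingers, on their centre line; the grasp point (between the pads) lies 19 mm behind it; z points along the fingers, y is the direction in which the jaws open and shut (so a half turn about z gives the same grasp; the last joint's range is limited). The gripper opens to 85 mm and grips with 20 to 120 N. Pads are 22 mm wide; open, the fingers measure 114 mm over their backs; the gripper's body (76 mm by 85 mm) begins 54 mm behind the grasp point. The pads swing forward as they close: fully open they stand 13 mm farther back than shut.
Start: joints at [1.054, 0.591, 0.048, 1.609, -0.033, 0.943, -0.034], TCP at [0.297, -0.661, 0.231] pointing down, gripper open.
Joint ranges: [-2.69, 2.69], [-0.47, 2.24], [-1.27, 1.36], [0.19, 2.51], [-1.53, 4.68], [0.08, 2.07], [-3.09, 3.09]. Speed limits (rad/s): [2.57, 2.57, 3.14, 3.14, 3.14, 3.14, 3.14].

INTERFACE

Orientations are given as [roll, pitch, yaw] about the fixed x, y, z axes, in that order (R = Rz(yaw) Ry(pitch) Rx(roll)).
In Python, from workcell import robot, vision gives the robot as it stands.
- The arm moves only by the tool carry_out, never from a script. Its argument "deltas" is a list that holds one entry, the list of rows, each a list of 5 numbers: the opening, from 0 (shut) to 1 (fully open), then the shift along the tool's x, y, z in mm, then the turn about the tool's z in rad. In form: [[[hand, tx, ty, tz, turn], ...]]. A call has 1 to 12 rows; each row is the pose to reach, as a shift and turn from the pose measured when the call began, along the tool's axes at that moment; what a row does not reach only later rows make up. A row lasts 1/12 s, in which the tool goes at most 41.7 mm and 7.16 degrees, less where a joint would pass 70% of its speed; a pose out of reach is approached as far as the arm can. A call with a gripper value outside its range is refused whole. The fingers move at their own pace and stop on an object; "force" is the grip in N (left out, the last holds). Time passes only in rows, so rows that repeat a pose let the fingers close. It gives the time, the measured TCP pose, the force and the opening at its end, in the units of the state.
- robot.state(): the state, without advancing time (a new reading comes with each control period).
- vision.capture(name): name is "scene" or "top" or "wrist"; returns a dict with "image" (420x560x3 uint8, red, green, blue), "fx", "fy", "cx", "cy" (pixels), "cam_to_world" (4x4, takes a point from camera to world coordinates). Camera axes: x right, y down, z forward; pixel columns grow to the right and rows downward; lengths in m; the calibration is good to about 2 mm. A picture is of the moment at which its call begins. There is no depth.
- robot.hand_in(): hands the job in, once; it reports no verdict.
The state is a dict: "clock": time; "joints": joint angles; "qd": joint speeds; "effort": joint torques, N m; "position": TCP position; "tool_rot": TCP orientation; "contact_force": force on the tool from outside, world axes, zero at the start; "torque": the same for the moment, N m; "opening": finger opening in m.
Only numpy, scipy, OpenCV 4.12 (cv2) and the standard library are available. Lean on these libraries where they do the work, as an engineer would, in place of code of your own. Each camera call takes 0.05 s, during which the arm holds its last target.

## Working session

There is one attempt and no reset: what is moved stays moved. The work goes in short steps, Python scripts to look and compute and a tool call to move; the robot and the scene stay as the last step left them, time stands still between calls to the robot, and variables do not carry over. Pictures are saved under pics/ and viewed, and the job is handed in when it is done.

Besides the shell and the picture viewer there is one more tool, called after "Call:" as name(argument=value, ...), one argument or row to a line, values as JSON. carry_out: Moves the arm, as the interface text tells. Its arguments: {"type":"object","properties":{"deltas":{"type":"array","items":{"type":"array","items":{"type":"array","items":{"type":"number"}}}},"force":{"type":"number"}},"required":["deltas"]}

```bash
mkdir -p pics; ls; cat > h.py <<'E'
import numpy as np, cv2
from workcell import robot, vision
def cap(n,f):
    d=vision.capture(n); cv2.imwrite('pics/'+f+'.png',cv2.cvtColor(d['image'],cv2.COLOR_RGB2BGR))
    np.savez('pics/'+f+'.npz',**d); return d
def px2w(d,u,v,z):
    T=d['cam_to_world']; r=T[:3,:3]@np.array([(u-d['cx'])/d['fx'],(v-d['cy'])/d['fy'],1]); o=T[:3,3]
    return o+r*(z-o[2])/r[2]
def w2px(d,p):
    T=d['cam_to_world']; c=T[:3,:3].T@(np.array(p)-T[:3,3]); return d['fx']*c[0]/c[2]+d['cx'],d['fy']*c[1]/c[2]+d['cy']
E
python3 -c "
from h import *
for n in ['scene','top','wrist']:
    d=cap(n,n+'0'); print(n,d['fx'],d['cam_to_world'].round(3).tolist())
print(robot.state())"
```

```text
pics
scene 390.62989904250514 [[-0.7, 0.575, -0.424, 0.924], [0.714, 0.559, -0.422, 0.431], [-0.005, -0.598, -0.802, 0.737], [0.0, 0.0, 0.0, 1.0]]
top 388.9858245540473 [[0.123, -0.968, 0.218, 0.466], [-0.992, -0.12, 0.026, 0.104], [0.002, -0.22, -0.976, 0.804], [0.0, 0.0, 0.0, 1.0]]
wrist 327.4783773712257 [[0.41, -0.879, -0.243, 0.358], [-0.912, -0.396, -0.107, -0.633], [-0.002, 0.266, -0.964, 0.374], [0.0, 0.0, 0.0, 1.0]]
{'clock': 0.15, 'joints': array([ 1.05448139,  0.59193474,  0.04836612,  1.60951698, -0.03331626,
        0.9426876 , -0.03371539]), 'qd': array([ 2.05525526e-03, -4.61227972e-03,  1.20138338e-04, -4.16620115e-03,
       -5.07175226e-05, -1.72888359e-03,  7.28166657e-04]), 'effort': array([ 3.05433190e-03, -5.49243879e+01,  1.54943783e+00, -1.98450655e+01,
        9.51822294e-03,  5.68706062e-03,  1.05523227e-05]), 'position': array([ 0.29721391, -0.66058625,  0.23038995]), 'tool_rot': array([-3.13985598e+00,  1.16399816e-04,  4.22823834e-01]), 'contact_force': array([ 0.78213109,  0.59284446, -0.18262851]), 'torque': array([ 0.04216415, -0.03359752, -0.01960037]), 'opening': 0.08511020608108695}
```

View pics/scene0.png

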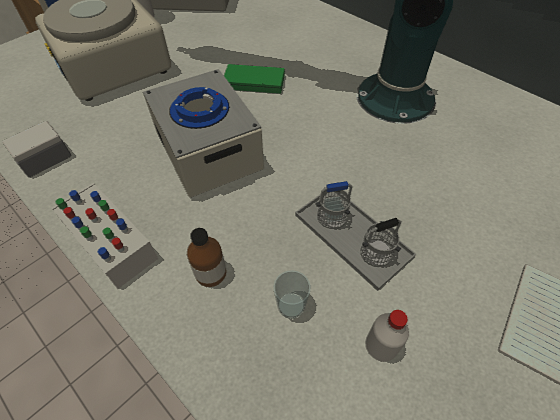

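View pics/top0.png

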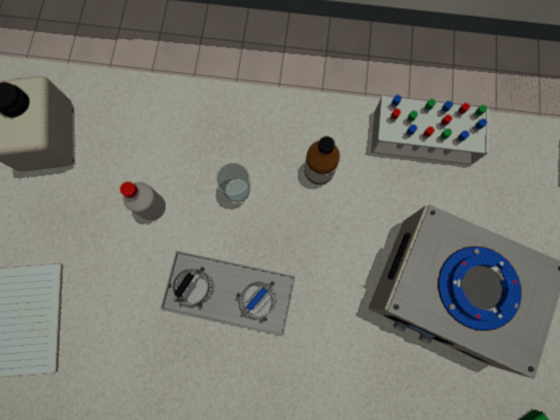

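View pics/wrist0.png

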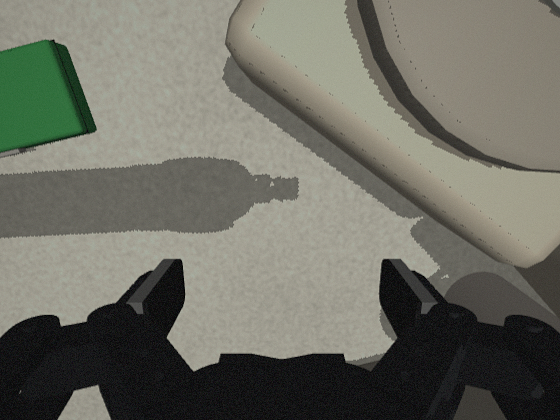

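Top view: the blue-handled basket is near (258,298), the spare near (190,287), and the ring near (481,287). I'll zoom in on the handle and the dots.

```bash
python3 -c "
from h import *
im=cv2.imread('pics/top0.png'); 
a=cv2.resize(im[235:340,425:540],None,fx=5,fy=5,interpolation=cv2.INTER_CUBIC); cv2.imwrite('pics/ringz.png',a)
a=cv2.resize(im[245:340,155:300],None,fx=5,fy=5,interpolation=cv2.INTER_CUBIC); cv2.imwrite('pics/trayz.png',a)
hsv=cv2.cvtColor(im,cv2.COLOR_BGR2HSV); m=cv2.inRange(hsv,(105,130,50),(125,255,255))
n,l,s,c=cv2.connectedComponentsWithStats(m)
d=np.load('pics/top0.npz')
for i in range(1,n):
  if s[i,4]>60:
    print(s[i],c[i],px2w(d,*c[i],.111),px2w(d,*c[i],.119),px2w(d,*c[i],.165)); 
    ys,xs=np.where(l==i); P=np.array([px2w(d,x,y,.119)[:2] for x,y in zip(xs,ys)])
    w,v=np.linalg.eigh(np.cov(P.T)); print(np.sqrt(w*12),np.degrees(np.arctan2(v[1,1],v[0,1])))
"
```

```text
[ 439  247   82   83 3379] [478.09381474 288.56318437] [ 0.53327727 -0.23491989  0.111     ] [ 0.53249806 -0.23101041  0.119     ] [ 0.52801758 -0.20853087  0.165     ]
[0.13817593 0.14196287] -164.44136426875843
[247 288  20  22 155] [256.43225806 298.43225806] [0.46870067 0.14866336 0.111     ] [0.46866657 0.14814688 0.119     ] [0.4684705  0.14517713 0.165     ]
[0.01028229 0.0431449 ] 146.22647803508136
```

View pics/ringz.png

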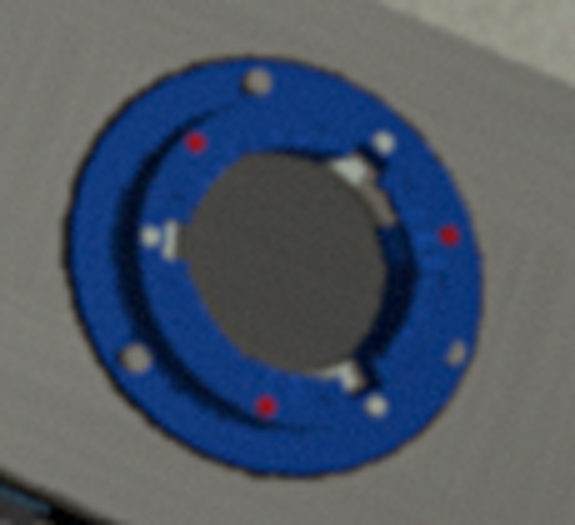

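View pics/trayz.png

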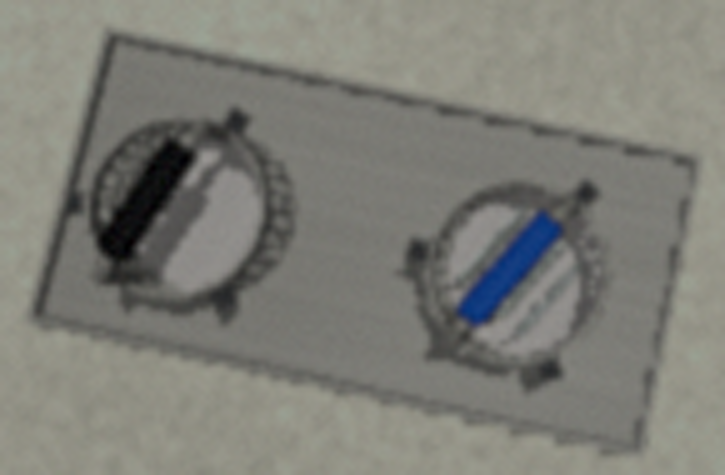

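The dots show clearly. White (zoom pixels): (150,236), (384,142), (376,405). Red: (196,143), (450,236), (266,406). The blue basket's lugs are at (588,190), (417,250), (545,372), with the first along the sleeve.

```bash
python3 -c "
from h import *
d=np.load('pics/top0.npz')
f=lambda p,o,z:px2w(d,(p[0]+.5)/5-.5+o[0],(p[1]+.5)/5-.5+o[1],z)[:2]
W=np.array([f(p,(425,235),.165) for p in [(150,236),(384,142),(376,405)]])
R=np.array([f(p,(425,235),.165) for p in [(196,143),(450,236),(266,406)]])
L=np.array([f(p,(155,245),.0605) for p in [(588,190),(417,250),(545,372)]])
for X in (W,R,L):
  c=X.mean(0); r=X-c; print(X.round(4).tolist(),c,np.linalg.norm(r,axis=1),np.degrees(np.arctan2(r[:,1],r[:,0])), np.degrees(np.arctan2(r[:,1],r[:,0]))%120)
H=np.array([f(p,(155,245),.119) for p in [(550,222),(470,316)]]);print(H,H.mean(0),np.degrees(np.arctan2(*(H[0]-H[1])[::-1])))
"
```

```text
[[0.5342, -0.1705], [0.5742, -0.246], [0.4896, -0.2434]] [ 0.5326876  -0.21997771] [0.04949839 0.0490224  0.04903616] [  88.26059548  -32.04266935 -151.40863897] [88.26059548 87.95733065 88.59136103]
[[0.5663, -0.1847], [0.5462, -0.2673], [0.485, -0.2086]] [ 0.53250154 -0.220201  ] [0.04902234 0.04902458 0.04888408] [ 46.39260732 -73.79540796 166.29632988] [46.39260732 46.20459204 46.29632988]
[[0.5015, 0.1264], [0.4716, 0.1872], [0.4337, 0.1337]] [0.46894618 0.14908012] [0.03968596 0.03818386 0.03848636] [ -34.82869731   85.96955642 -156.37431858] [85.17130269 85.96955642 83.62568142]
[[0.48623954 0.13630264]
 [0.45145426 0.15931207]] [0.4688469  0.14780735] -33.48345291728279
```

```bash
cat >> h.py <<'E'
from scipy.spatial.transform import Rotation as Ro
def delta(p,yawdeg,s=None):
    s=s or robot.state(); R=Ro.from_euler('xyz',s['tool_rot'])
    d=R.as_matrix().T@(np.array(p)-s['position'])*1000
    dy=(np.radians(yawdeg)-s['tool_rot'][2]+np.pi)%(2*np.pi)-np.pi
    print('t',round(s['clock'],2),'pos',s['position'].round(4),'yaw',np.degrees(s['tool_rot']).round(2),'F',s['contact_force'].round(2),'T',s['torque'].round(3),'open',round(s['opening'],4))
    print('delta mm',d.round(1),'turn',round(-dy,4), 'q',s['joints'].round(2))
E
python3 -c "
from h import *
delta([.52,-.25,.26],85)
delta([.469,.148,.20],145.5)"
```

```text
t 0.15 pos [ 0.2972 -0.6606  0.2304] yaw [-1.799e+02  1.000e-02  2.423e+01] F [ 0.78  0.59 -0.18] T [ 0.042 -0.034 -0.02 ] open 0.0851
delta mm [ 371.6 -283.1  -29.2] turn -1.0607 q [ 1.05  0.59  0.05  1.61 -0.03  0.94 -0.03]
t 0.15 pos [ 0.2972 -0.6606  0.2304] yaw [-1.799e+02  1.000e-02  2.423e+01] F [ 0.78  0.59 -0.18] T [ 0.042 -0.034 -0.02 ] open 0.0851
delta mm [ 488.5 -666.8   31.5] turn -2.1166 q [ 1.05  0.59  0.05  1.61 -0.03  0.94 -0.03]
```

Call:
carry_out(
  deltas=[
    [[1,33,-25,-30,-0.1],[1,66,-50,-50,-0.2],[1,99,-75,-50,-0.3],[1,132,-100,-50,-0.4],[1,165,-125,-50,-0.5],[1,198,-150,-50,-0.6],[1,231,-175,-50,-0.7],[1,264,-200,-50,-0.8],[1,297,-225,-50,-0.9],[1,330,-250,-50,-1.0],[1,355,-270,-50,-1.1],[1,372,-283,-50,-1.2]],
  ],
)

```text
clock: 1.15
position: [0.5228, -0.2436, 0.2811]
tool_rot: [3.141, -0.004, 1.635]
contact_force: [1.0, 1.3, -0.7]
opening: 0.0853
```

```bash
python3 -c "
from h import *
delta([.469,.148,.20],145.5)"
```

```text
t 1.15 pos [ 0.5228 -0.2436  0.2811] yaw [179.94  -0.24  93.66] F [ 1.    1.25 -0.74] T [ 0.062 -0.058  0.02 ] open 0.0853
delta mm [393.8 -28.8  82.8] turn -0.9048 q [ 0.62  0.37 -0.34  1.89  0.15  0.91  0.27]
```

Call:
carry_out(
  deltas=[
    [[0.6,38,-3,5,-0.09],[0.6,76,-6,10,-0.18],[0.6,114,-9,20,-0.27],[0.6,152,-12,30,-0.36],[0.6,190,-15,40,-0.45],[0.6,228,-18,45,-0.54],[0.6,266,-21,50,-0.63],[0.6,304,-24,60,-0.72],[0.6,342,-27,70,-0.81],[0.6,380,-29,80,-0.9],[0.6,394,-29,83,-0.905],[0.6,394,-29,83,-0.905]],
  ],
)

```text
clock: 2.15
position: [0.4676, 0.1531, 0.1994]
tool_rot: [3.135, -0.004, 2.548]
contact_force: [-0.2, -0.6, 1.0]
opening: 0.0514
```

```bash
python3 -c "
from h import *
cap('wrist','w1')
cap('top','t1')
delta([.469,.148,.092],145.5)"
```

```text
t 2.25 pos [0.4685 0.1482 0.1995] yaw [ 1.7983e+02 -1.2000e-01  1.4557e+02] F [-0.79  0.74 -0.1 ] T [-0.052 -0.07  -0.048] open 0.0509
delta mm [ -0.7  -0.2 107.5] turn 0.0013 q [ 0.09  0.4  -0.62  2.14  0.36  0.7   0.2 ]
```

View pics/w1.png

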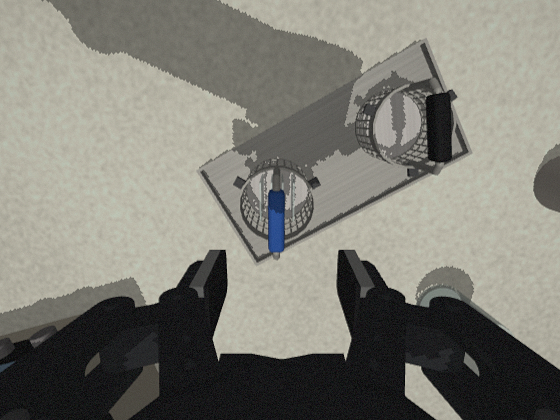

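The wrist view shows the sleeve upright at column 277, from row 192 to 253, midway between the fingers (about 283). I'll check its position from this view.

```bash
python3 -c "
from h import *
for f in ['w1','t1']:
  d=np.load('pics/'+f+'.npz'); hsv=cv2.cvtColor(d['image'],cv2.COLOR_RGB2HSV); m=cv2.inRange(hsv,(105,130,40),(128,255,255))
  n,l,s,c=cv2.connectedComponentsWithStats(m)
  for i in range(1,n):
   if s[i,4]>60:
    ys,xs=np.where(l==i); P=np.array([px2w(d,x,y,.117)[:2] for x,y in zip(xs,ys)])
    w,v=np.linalg.eigh(np.cov(P.T)); print(f,s[i],P.mean(0),np.sqrt(w*12),np.degrees(np.arctan2(v[1,1],v[0,1])))
"
```

```text
w1 [268 190  17  62 923] [0.46834163 0.14796412] [0.01102732 0.04570759] 145.5752144382635
t1 [443 101   9  10  61] [ 0.87607923 -0.16760305] [0.01106308 0.02242973] 148.28874071601217
t1 [476 119  11  10  67] [ 0.84638986 -0.23313782] [0.01132979 0.02324286] 139.99129695680634
t1 [458 131  11  10  65] [ 0.8175584  -0.20026073] [0.01127925 0.02230888] 140.04867384689342
t1 [ 439  247   82   83 3610] [ 0.53286633 -0.23163183] [0.13783442 0.14029706] 52.504286254438675
```

The two views agree. I'll descend and grasp.

Call:
carry_out(
  deltas=[
    [[0.6,0,0,20,0],[0.6,0,0,40,0],[0.6,0,0,60,0],[0.6,0,0,75,0],[0.6,0,0,88,0],[0.6,0,0,97,0],[0.6,0,0,104,0],[0.6,0,0,107,0],[0.6,0,0,107,0]],
  ],
)

```text
clock: 3.0
position: [0.4686, 0.1478, 0.0923]
tool_rot: [3.139, -0.002, 2.54]
contact_force: [-0.5, -0.3, 0.3]
opening: 0.0511
```

Call:
carry_out(
  deltas=[
    [[0,0,0,0,0],[0,0,0,0,0],[0,0,0,0,0],[0,0,0,0,0],[0,0,0,0,0],[0,0,0,0,0],[0,0,0,0,0],[0,0,0,0,0]],
  ],
  force=60,
)

```text
clock: 3.67
position: [0.4691, 0.148, 0.0929]
tool_rot: [3.138, -0.001, 2.54]
contact_force: [-0.2, -0.3, 6.2]
opening: 0.0113
```

```bash
python3 -c "
from h import *
delta([.469,.148,.092],145.5)"
```

```text
t 3.67 pos [0.4691 0.148  0.0929] yaw [ 1.7982e+02 -6.0000e-02  1.4551e+02] F [-0.19 -0.35  6.2 ] T [-0.127  0.105  0.028] open 0.0113
delta mm [ 0.1 -0.1  0.9] turn 0.0002 q [-0.05  0.57 -0.46  2.21  0.55  0.47  0.02]
```

Call:
carry_out(
  deltas=[
    [[0,0,0,-4,0],[0,0,0,-12,0],[0,0,0,-28,0],[0,0,0,-48,0],[0,0,0,-68,0],[0,0,0,-88,0],[0,0,0,-108,0],[0,0,0,-128,0],[0,0,0,-148,0],[0,0,0,-168,0],[0,0,0,-184,0],[0,0,0,-192,0]],
  ],
)

```text
clock: 4.67
position: [0.4688, 0.1476, 0.2867]
tool_rot: [3.137, 0.0, 2.54]
contact_force: [0.6, 0.2, -3.8]
opening: 0.011
```

Call:
carry_out(
  deltas=[
    [[0,0,0,0,0],[0,0,0,0,0],[0,0,0,0,0]],
  ],
)

```text
clock: 4.92
position: [0.4676, 0.1469, 0.2855]
tool_rot: [3.14, -0.001, 2.54]
contact_force: [0.5, 1.1, -5.6]
opening: 0.0107
```

```bash
python3 -c "
from h import *
cap('scene','s2');cap('wrist','w2')
delta([.5326,-.2201,.285],148.3)"
```

```text
t 5.02 pos [0.4678 0.1471 0.2854] yaw [ 1.7988e+02 -9.0000e-02  1.4553e+02] F [-0.04 -0.33 -5.41] T [ 0.067  0.019 -0.006] open 0.0109
delta mm [-261.3 -266.    -0.6] turn -0.0484 q [ 0.17  0.29 -0.69  2.05  0.23  0.88  0.32]
```

View pics/s2.png

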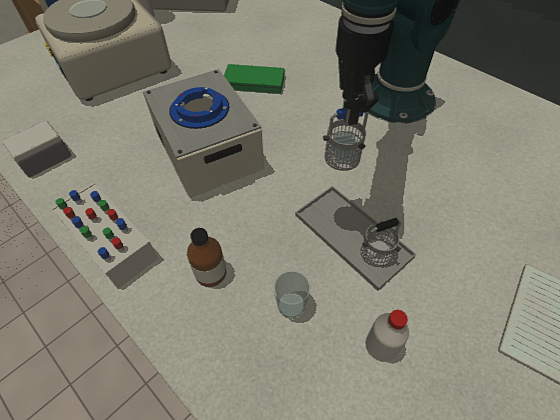

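View pics/w2.png

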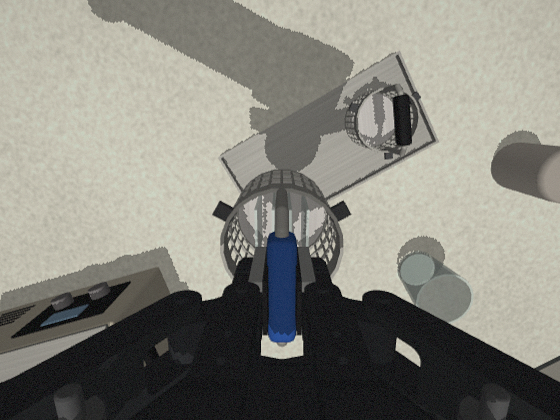

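The basket is held and clear of the tray, and its lugs at (223,210) and (342,210) are symmetric about the sleeve. Next I'll carry it over the ring.

Call:
carry_out(
  deltas=[
    [[0,-6,-6,-3,0],[0,-20,-20,-6,-0.01],[0,-44,-45,-8,-0.01],[0,-72,-74,-8,-0.02],[0,-101,-103,-8,-0.02],[0,-130,-132,-8,-0.03],[0,-159,-162,-8,-0.03],[0,-188,-191,-8,-0.04],[0,-215,-219,-8,-0.04],[0,-238,-242,-6,-0.048],[0,-254,-258,-3,-0.048],[0,-261,-266,0,-0.048]],
  ],
)

```text
clock: 6.02
position: [0.5318, -0.2262, 0.2833]
tool_rot: [-3.141, -0.001, 2.581]
contact_force: [-0.6, -0.3, -5.1]
opening: 0.0108
```

Call:
carry_out(
  deltas=[
    [[0,0,0,0,0],[0,0,0,0,0],[0,0,0,0,0]],
  ],
)

```text
clock: 6.27
position: [0.5313, -0.2244, 0.2829]
tool_rot: [3.141, -0.003, 2.583]
contact_force: [-0.5, 0.2, -4.5]
opening: 0.0109
```

```bash
python3 -c "
from h import *
cap('top','t3');cap('wrist','w3');cap('scene','s3')
delta([.5326,-.2201,.275],148.3)"
```

```text
t 6.42 pos [ 0.532  -0.2238  0.2836] yaw [ 1.7997e+02 -8.0000e-02  1.4810e+02] F [-0.2  -0.04 -5.27] T [0.013 0.073 0.014] open 0.0112
delta mm [1.5 3.5 8.6] turn -0.0035 q [ 0.73  0.39 -0.55  1.88  0.25  0.94  1.08]
```

View pics/w3.png

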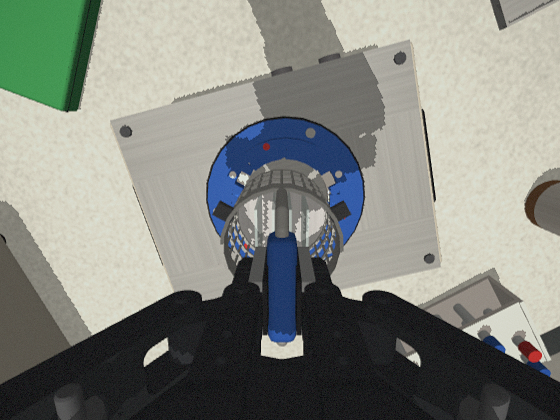

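View pics/t3.png

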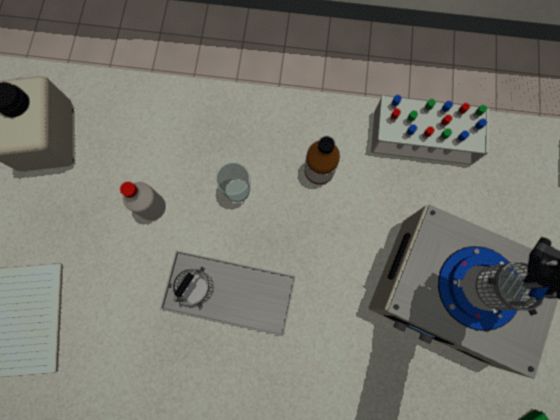

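View pics/s3.png

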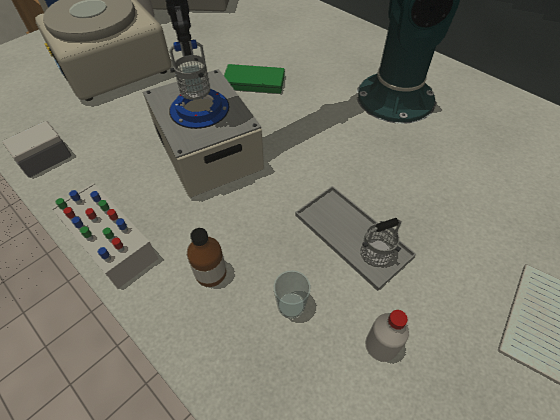

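Wrist view: gap dots near (233,176) and (338,174), red dot (266,146), lugs (225,210) and (341,212). I'll measure ring and basket relative to each other in this view.

```bash
python3 -c "
from h import *
im=cv2.imread('pics/w3.png'); a=cv2.resize(im[110:270,200:370],None,fx=4.5,fy=3.7*4.5/4.5,interpolation=cv2.INTER_CUBIC); 
a=cv2.resize(im[110:260,200:370],None,fx=4,fy=4,interpolation=cv2.INTER_CUBIC); cv2.imwrite('pics/w3z.png',a)
d=np.load('pics/w3.npz')
for a in range(3):
  th=np.radians(88.3+120*a); print('white',w2px(d,[.5326+.049*np.cos(th),-.2201+.049*np.sin(th),.165]))
  th=np.radians(46.3+120*a); print('red',w2px(d,[.5326+.049*np.cos(th),-.2201+.049*np.sin(th),.165]))
s=robot.state(); c=s['position']
for a in range(3):
  th=s['tool_rot'][2]+np.radians(180+120*a); print('lugtopend',w2px(d,[c[0]+.042*np.cos(th),c[1]+.042*np.sin(th),c[2]+.019-.053+.005]))
"
```

```text
white (np.float64(338.6786813770029), np.float64(172.79630727087368))
red (np.float64(343.54405891822705), np.float64(214.09427243297355))
white (np.float64(233.3506176226978), np.float64(173.26439290966985))
red (np.float64(266.77086532272523), np.float64(145.2675436372501))
white (np.float64(286.08166477541624), np.float64(257.41509050526383))
red (np.float64(247.7130068925873), np.float64(243.95830712796595))
lugtopend (np.float64(282.0171989418678), np.float64(310.2075493672278))
lugtopend (np.float64(348.59725053669996), np.float64(208.25282736293374))
lugtopend (np.float64(215.3067475065771), np.float64(208.38228256787352))
```

View pics/w3z.png

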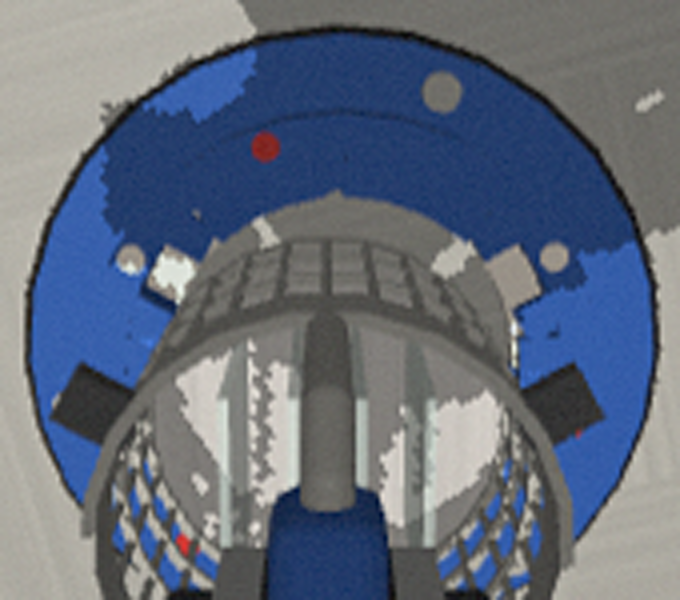

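```bash
python3 -c "
from h import *
d=np.load('pics/w3.npz')
from scipy.optimize import least_squares
obs=[((232.1,174.6),208.3),((337.9,173.9),88.3),((265.9,146.4),166.3)]
P=np.array([px2w(d,*o[0],.165)[:2] for o in obs]); A=np.array([o[1] for o in obs])
f=lambda x:np.concatenate([P[:,0]-x[0]-.049*np.cos(np.radians(A+x[2])),P[:,1]-x[1]-.049*np.sin(np.radians(A+x[2]))])
r=least_squares(f,[.53,-.22,0],x_scale=[.001,.001,1]);print(r.x,r.fun*1e3)
delta([r.x[0],r.x[1],.210],148.3)
"
```

```text
[ 0.53301254 -0.22122867  0.07023167] [-0.07636924  0.09728679 -0.02091755 -0.28447096  0.15472088  0.12975009]
t 6.42 pos [ 0.532  -0.2238  0.2836] yaw [ 1.7997e+02 -8.0000e-02  1.4810e+02] F [-0.2  -0.04 -5.27] T [0.013 0.073 0.014] open 0.0112
delta mm [ 0.4  2.7 73.6] turn -0.0035 q [ 0.73  0.39 -0.55  1.88  0.25  0.94  1.08]
```

Call:
carry_out(
  deltas=[
    [[0,0.3,1.5,5,-0.003],[0,0.5,3,12,-0.003],[0,0.5,3,18,-0.003],[0,0.5,3,18,-0.003],[0,0.5,3,18,-0.003]],
  ],
)

```text
clock: 6.83
position: [0.5325, -0.2208, 0.2647]
tool_rot: [3.142, -0.003, 2.588]
contact_force: [-0.1, 0.7, -4.4]
opening: 0.011
```

```bash
python3 -c "
from h import *
delta([.5329,-.2208,.205],148.3)
"
```

```text
t 6.83 pos [ 0.5325 -0.2208  0.2647] yaw [180.    -0.19 148.29] F [-0.1   0.69 -4.36] T [-0.057 -0.02   0.008] open 0.011
delta mm [-0.6  0.2 59.7] turn -0.0002 q [ 0.72  0.41 -0.54  1.9   0.26  0.91  1.07]
```

Call:
carry_out(
  deltas=[
    [[0,-0.5,0,4,0],[0,-0.5,0,8,0],[0,-0.5,0,12,0],[0,-0.5,0,16,0],[0,-0.5,0,20,0],[0,-0.5,0,24,0],[0,-0.5,0,26,0],[0,-0.5,0,26,0]],
  ],
)

```text
clock: 7.5
position: [0.5324, -0.2209, 0.238]
tool_rot: [-3.141, -0.005, 2.588]
contact_force: [-1.0, 0.4, -4.4]
opening: 0.0106
```

```bash
python3 -c "
from h import *
delta([.5329,-.2208,.207],148.3)
"
```

```text
t 7.5 pos [ 0.5324 -0.2209  0.238 ] yaw [-179.99   -0.26  148.29] F [-0.98  0.41 -4.38] T [0.015 0.002 0.019] open 0.0106
delta mm [-0.5  0.4 31. ] turn -0.0002 q [ 0.71  0.44 -0.53  1.92  0.29  0.86  1.04]
```

Call:
carry_out(
  deltas=[
    [[0,-0.5,0,4,0],[0,-0.5,0,8,0],[0,-0.5,0,12,0],[0,-0.5,0,16,0],[0,-0.5,0,20,0],[0,-0.5,0,24,0],[0,-0.5,0,27,0],[0,-0.5,0,29,0],[0,-0.5,0,30,0],[0,-0.5,0,30,0],[0,-0.5,0,30,0]],
  ],
)

```text
clock: 8.42
position: [0.5329, -0.2211, 0.2081]
tool_rot: [-3.142, -0.004, 2.588]
contact_force: [0.4, -1.2, -4.4]
opening: 0.0112
```

```bash
python3 -c "
from h import *
cap('wrist','w4')
im=cv2.imread('pics/w4.png'); a=cv2.resize(im[110:330,180:390],None,fx=2.7,fy=2.7,interpolation=cv2.INTER_CUBIC); cv2.imwrite('pics/w4z.png',a)
delta([.5329,-.2208,.199],148.3)
"
```

```text
t 8.47 pos [ 0.5329 -0.2211  0.2082] yaw [-180.     -0.24  148.29] F [-0.66 -0.74 -5.23] T [ 0.047 -0.025  0.052] open 0.011
delta mm [0.1 0.3 9.2] turn -0.0001 q [ 0.69  0.48 -0.51  1.95  0.32  0.8   1.02]
```

View pics/w4z.png

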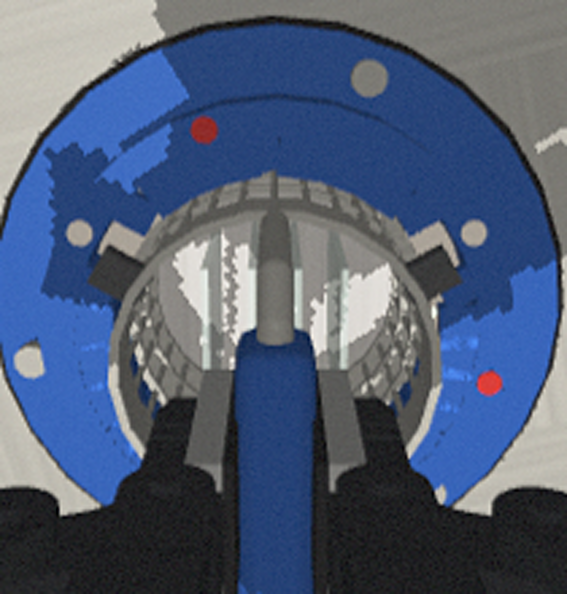

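The lugs at (115,270) and (437,272) sit symmetrically over the gaps beside the dots at (80,233) and (474,233). I'll descend slowly and read the force.

Call:
carry_out(
  deltas=[
    [[0,0,0,2,0],[0,0,0,4,0],[0,0,0,6,0],[0,0,0,7.5,0],[0,0,0,8.5,0],[0,0,0,9.5,0],[0,0,0,10,0],[0,0,0,10,0]],
  ],
)

```text
clock: 9.13
position: [0.5328, -0.2211, 0.1981]
tool_rot: [-3.141, -0.004, 2.588]
contact_force: [-0.7, -0.3, -4.7]
opening: 0.0112
```

```bash
python3 -c "
from h import *
delta([.5329,-.2208,.188],148.3)
"
```

```text
t 9.13 pos [ 0.5328 -0.2211  0.1981] yaw [-179.99   -0.25  148.29] F [-0.68 -0.3  -4.69] T [-0.016 -0.044 -0.029] open 0.0112
delta mm [ 0.   0.3 10.1] turn -0.0002 q [ 0.69  0.49 -0.51  1.96  0.33  0.78  1.01]
```

No contact 2 mm below the nominal flange height. I'll continue.

Call:
carry_out(
  deltas=[
    [[0,0,0,0.7,0],[0,0,0,1.4,0],[0,0,0,2.1,0],[0,0,0,2.8,0],[0,0,0,3.4,0],[0,0,0,4,0],[0,0,0,4,0]],
  ],
)

```text
clock: 9.72
position: [0.5327, -0.2211, 0.1939]
tool_rot: [-3.141, -0.005, 2.588]
contact_force: [-0.4, -0.3, -4.5]
opening: 0.0109
```

Call:
carry_out(
  deltas=[
    [[0,0,0,0.7,0],[0,0,0,1.4,0],[0,0,0,2.1,0],[0,0,0,2.8,0],[0,0,0,3.4,0],[0,0,0,4,0],[0,0,0,4,0]],
  ],
)

```text
clock: 10.3
position: [0.5326, -0.221, 0.1898]
tool_rot: [-3.141, -0.005, 2.588]
contact_force: [-0.5, -0.7, -5.0]
opening: 0.0107
```

```bash
python3 -c "
from h import *
cap('wrist','w5')
im=cv2.imread('pics/w5.png'); a=cv2.resize(im[110:330,180:390],None,fx=2.7,fy=2.7,interpolation=cv2.INTER_CUBIC); cv2.imwrite('pics/w5z.png',a)
delta([.5329,-.2208,.188],148.3)
"
```

```text
t 10.35 pos [ 0.5326 -0.221   0.1898] yaw [-179.99   -0.28  148.29] F [-0.4  -0.39 -5.05] T [0.043 0.007 0.033] open 0.0107
delta mm [-0.1  0.3  1.8] turn -0.0001 q [ 0.68  0.5  -0.5   1.96  0.34  0.76  1.  ]
```

View pics/w5z.png

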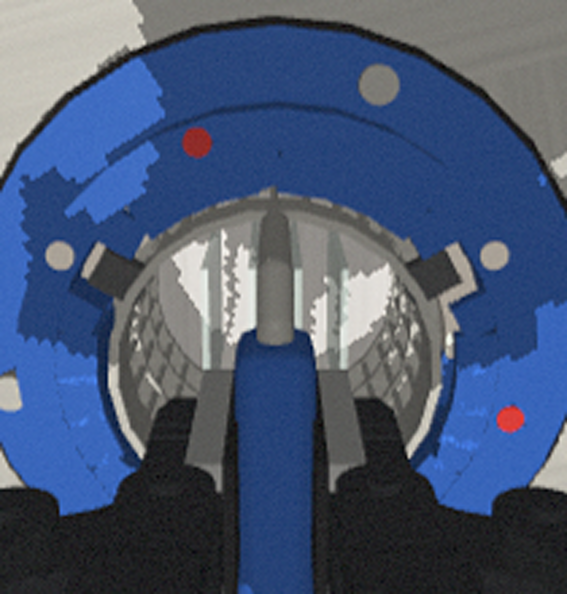

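The lugs are inside the gaps. I'll go down to the groove floor by feel.

Call:
carry_out(
  deltas=[
    [[0,0,0,0.5,0],[0,0,0,1,0],[0,0,0,1.5,0],[0,0,0,1.5,0]],
  ],
)

```text
clock: 10.68
position: [0.5325, -0.221, 0.1882]
tool_rot: [-3.141, -0.005, 2.588]
contact_force: [-0.6, 0.5, -4.6]
opening: 0.0107
```

Call:
carry_out(
  deltas=[
    [[0,0,0,0.3,0],[0,0,0,0.6,0],[0,0,0,0.6,0]],
  ],
)

```text
clock: 10.93
position: [0.5326, -0.221, 0.1878]
tool_rot: [-3.141, -0.005, 2.588]
contact_force: [-1.5, -0.3, -2.6]
opening: 0.0113
```

Contact starts at z ≈ 0.1878. I'll lift slightly and turn clockwise (positive turn).

Call:
carry_out(
  deltas=[
    [[0,0,0,-0.8,0],[0,0,0,-0.8,0.02],[0,0,0,-0.8,0.05],[0,0,0,-0.8,0.08],[0,0,0,-0.8,0.11],[0,0,0,-0.8,0.14],[0,0,0,-0.8,0.17],[0,0,0,-0.8,0.2],[0,0,0,-0.8,0.2]],
  ],
)

```text
clock: 11.68
position: [0.5326, -0.2209, 0.1886]
tool_rot: [-3.14, -0.005, 2.387]
contact_force: [-0.0, -0.2, -4.4]
opening: 0.011
```

```bash
python3 -c "
from h import *
delta([.5329,-.2208,.1887],106.3)
"
```

```text
t 11.68 pos [ 0.5326 -0.2209  0.1886] yaw [-179.92   -0.27  136.74] F [-0.03 -0.16 -4.41] T [ 0.011 -0.037 -0.018] open 0.011
delta mm [-0.1  0.3 -0.1] turn 0.5312 q [ 0.64  0.49 -0.45  1.97  0.3   0.75  0.83]
```

Call:
carry_out(
  deltas=[
    [[0,0,0.2,0,0.03],[0,0,0.2,0,0.07],[0,0,0.2,0,0.11],[0,0,0.2,0,0.15],[0,0,0.2,0,0.19],[0,0,0.2,0,0.23],[0,0,0.2,0,0.27],[0,0,0.2,0,0.31],[0,0,0.2,0,0.35],[0,0,0.2,0,0.39],[0,0,0.2,0,0.43],[0,0,0.2,0,0.43]],
  ],
)

```text
clock: 12.68
position: [0.5328, -0.2206, 0.1886]
tool_rot: [-3.138, -0.004, 1.956]
contact_force: [0.4, 0.3, -5.0]
opening: 0.0111
```

```bash
python3 -c "
from h import *
cap('wrist','w6')
delta([.5329,-.2208,.1887],106.3)
"
```

```text
t 12.73 pos [ 0.5328 -0.2206  0.1887] yaw [-179.81   -0.2   112.15] F [-0.35 -0.32 -4.84] T [ 0.015  0.011 -0.003] open 0.0109
delta mm [-0.2  0.  -0. ] turn 0.1022 q [ 0.56  0.48 -0.33  1.97  0.22  0.73  0.48]
```

View pics/w6.png

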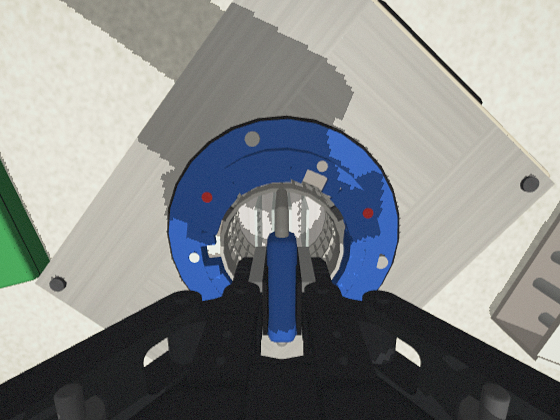

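The lugs are under the flange, with red dots at (207,197) and (368,213), so about 6° remain. I'll finish the turn and lower gently.

Call:
carry_out(
  deltas=[
    [[0,0,0,0,0.03],[0,0,0,0,0.06],[0,0,0,0,0.09],[0,0,0,0,0.1],[0,0,0,0.5,0.1],[0,0,0,1,0.1],[0,0,0,1.5,0.1],[0,0,0,1.7,0.1]],
  ],
)

```text
clock: 13.4
position: [0.5327, -0.2206, 0.1868]
tool_rot: [-3.138, -0.003, 1.858]
contact_force: [0.2, -0.6, -4.2]
opening: 0.0108
```

```bash
python3 -c "
from h import *
delta([.5329,-.2208,.1834],106.3)
"
```

```text
t 13.4 pos [ 0.5327 -0.2206  0.1868] yaw [-179.78   -0.19  106.43] F [ 0.15 -0.63 -4.2 ] T [ 0.011  0.053 -0.052] open 0.0108
delta mm [-0.2  0.1  3.4] turn 0.0022 q [ 0.54  0.48 -0.3   1.97  0.21  0.72  0.4 ]
```

It is already below the groove floor and still free, so it is in the notches. I'll keep lowering.

Call:
carry_out(
  deltas=[
    [[0,0,0,0.5,0],[0,0,0,1,0],[0,0,0,1.5,0],[0,0,0,2,0],[0,0,0,2.5,0],[0,0,0,2.5,0]],
  ],
)

```text
clock: 13.9
position: [0.5326, -0.2206, 0.1842]
tool_rot: [-3.138, -0.004, 1.858]
contact_force: [-0.6, -0.5, -5.4]
opening: 0.0111
```

Call:
carry_out(
  deltas=[
    [[0,0,0,0.4,0],[0,0,0,0.8,0],[0,0,0,1.1,0],[0,0,0,1.1,0]],
  ],
)

```text
clock: 14.23
position: [0.5327, -0.2206, 0.1833]
tool_rot: [-3.138, -0.003, 1.858]
contact_force: [-0.7, -0.8, -1.9]
opening: 0.0109
```

The weight is now on the notch floors at the expected height. I'll settle it and open.

Call:
carry_out(
  deltas=[
    [[0,0,0,0.5,0],[0,0,0,0.5,0],[0.2,0,0,0.5,0],[0.3,0,0,0.5,0],[0.4,0,0,0.5,0],[0.5,0,0,0.5,0],[0.5,0,0,0.5,0],[0.5,0,0,0.5,0],[0.5,0,0,0.5,0]],
  ],
)

```text
clock: 14.98
position: [0.5328, -0.2206, 0.1829]
tool_rot: [-3.138, -0.003, 1.858]
contact_force: [-0.7, -0.6, -0.0]
opening: 0.0428
```

```bash
python3 -c "
from h import *
cap('wrist','w7')
delta([.5329,-.2208,.33],106.3)
"
```

```text
t 15.03 pos [ 0.5327 -0.2206  0.1829] yaw [-179.78   -0.19  106.43] F [ 0.26  0.8  -0.09] T [-0.003 -0.036 -0.033] open 0.0426
delta mm [   0.3   -0.5 -147.1] turn 0.0022 q [ 0.54  0.48 -0.3   1.98  0.21  0.72  0.39]
```

View pics/w7.png

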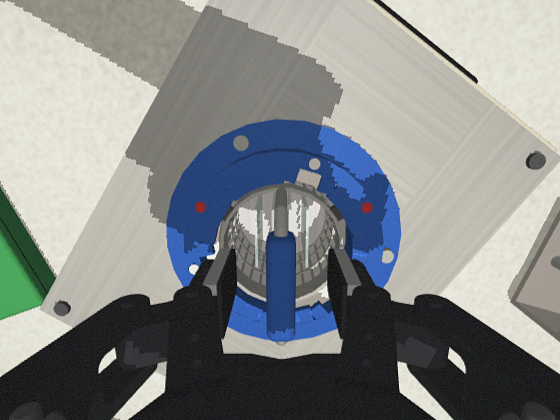

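The fingers are clear on both sides and the handle at column 281 is upright. I'll retreat straight up.

Call:
carry_out(
  deltas=[
    [[0.5,0,0,-5,0],[0.5,0,0,-15,0],[0.5,0,0,-30,0],[0.5,0,0,-50,0],[0.5,0,0,-70,0],[0.5,0,0,-90,0],[0.5,0,0,-110,0],[0.5,0,0,-130,0],[0.5,0,0,-147,0],[0.5,0,0,-147,0]],
  ],
)

```text
clock: 15.87
position: [0.5359, -0.2214, 0.3349]
tool_rot: [3.138, 0.002, 1.858]
contact_force: [0.9, 0.4, 0.3]
opening: 0.0429
```

Call:
carry_out(
  deltas=[
    [[0.5,-20,0,0,0],[0.5,-50,0,0,0],[0.5,-80,0,0,0],[0.5,-110,0,0,0],[0.5,-140,0,0,0],[0.5,-160,0,0,0],[0.5,-160,0,0,0],[0.5,-160,0,0,0]],
  ],
)

```text
clock: 16.53
position: [0.5805, -0.376, 0.3342]
tool_rot: [3.139, 0.001, 1.855]
contact_force: [-0.2, 0.8, 0.1]
opening: 0.0426
```

```bash
python3 -c "
from h import *
cap('top','t8');cap('wrist','w8');cap('scene','s8')
im=cv2.imread('pics/t8.png'); a=cv2.resize(im[235:340,425:540],None,fx=5,fy=5,interpolation=cv2.INTER_CUBIC); cv2.imwrite('pics/t8z.png',a)
im=cv2.imread('pics/s8.png'); a=cv2.resize(im[50:150,140:270],None,fx=5,fy=5,interpolation=cv2.INTER_CUBIC); cv2.imwrite('pics/s8z.png',a)
delta([.5329,-.2208,.33],106.3)
d=np.load('pics/t8.npz')
hsv=cv2.cvtColor(d['image'],cv2.COLOR_RGB2HSV)
print([w2px(d,[.5328,-.2207,z]) for z in (.2095,.165)])
s=np.radians(106.3)
print([w2px(d,[.5328+k*np.cos(s),-.2207+k*np.sin(s),.2095]) for k in (-.023,.023)])
d2=np.load('pics/s8.npz')
print('scene',[w2px(d2,[.5328+k*np.cos(s),-.2207+k*np.sin(s),.2095]) for k in (-.023,.023)])
a,b=cv2.imread('pics/top0.png').astype(int),cv2.imread('pics/t8.png').astype(int)
print('spare area diff',abs(a-b)[255:320,165:220].max(), abs(a-b)[130:230,110:345].mean())
"
```

```text
t 16.68 pos [ 0.5812 -0.3728  0.335 ] yaw [1.7981e+02 3.0000e-02 1.0655e+02] F [ 0.27  0.56 -0.11] T [ 0.07   0.    -0.015] open 0.0427
delta mm [159.5  -3.    4.9] turn 0.0044 q [ 0.7   0.47 -0.29  1.58  0.14  1.11  0.66]
[(np.float64(500.7795384203557), np.float64(285.27496844101876)), (np.float64(485.68485434370314), np.float64(286.5232115621542))]
[(np.float64(515.4960896930879), np.float64(282.79426677497077)), (np.float64(486.02046250850594), np.float64(287.76283829077715))]
scene [(np.float64(186.21322809652835), np.float64(81.5943989658668)), (np.float64(203.27439294204618), np.float64(87.52250835621588))]
spare area diff 16 1.4481560283687944
```

View pics/t8z.png

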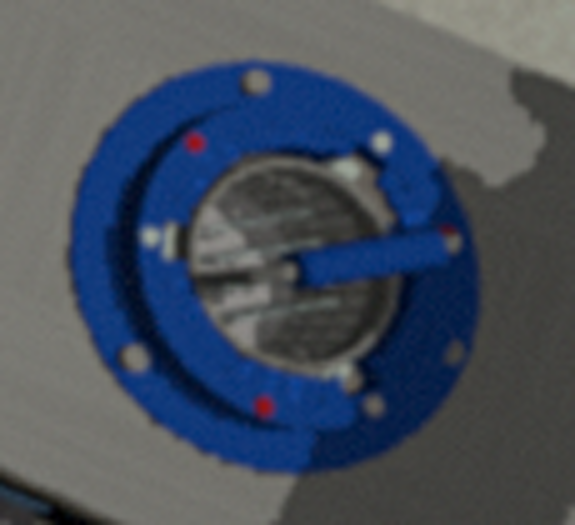

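View pics/s8z.png

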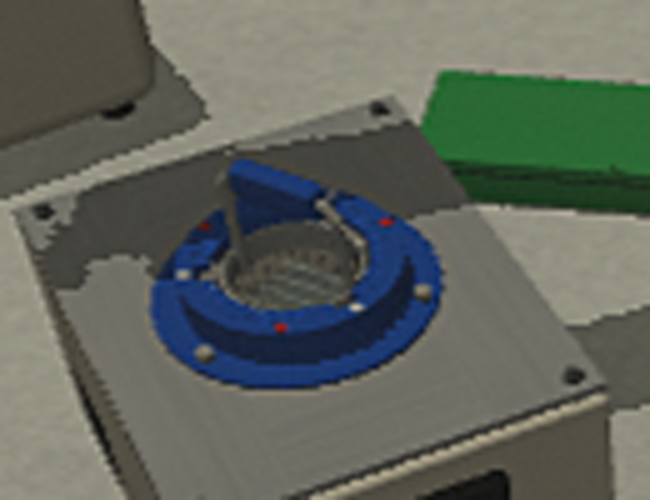

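The sleeve runs over the red dot and the lugs are under the flange. I'll check how level the basket is using the sleeve centroids and the wrist view.

```bash
python3 -c "
from h import *
im=cv2.imread('pics/w8.png'); print(im.shape)
for f in ['w8']:
  d=np.load('pics/'+f+'.npz')
  s=np.radians(106.3)
  for k in (-.023,0,.023): print(w2px(d,[.5328+k*np.cos(s),-.2207+k*np.sin(s),.2095]))
  for a in range(3):
    th=np.radians(88.3+120*a); print('white',w2px(d,[.5329+.049*np.cos(th),-.2208+.049*np.sin(th),.165]))
    th=np.radians(46.3+120*a); print('red',w2px(d,[.5329+.049*np.cos(th),-.2208+.049*np.sin(th),.165]))
"
```

```text
(420, 560, 3)
(np.float64(278.46535648393274), np.float64(18.935129231308082))
(np.float64(278.4417928886754), np.float64(-17.009885212559908))
(np.float64(278.416965361316), np.float64(-54.882961022755865))
white (np.float64(297.5777610130383), np.float64(-61.039609930596384))
red (np.float64(330.1914681383393), np.float64(-29.307178038994948))
white (np.float64(222.75614848430808), np.float64(17.33211313394588))
red (np.float64(227.48079847903395), np.float64(-29.641957798805407))
white (np.float64(316.31444234165195), np.float64(51.08771290669014))
red (np.float64(278.8948311852994), np.float64(66.49980860910966))
```

View pics/w8.png

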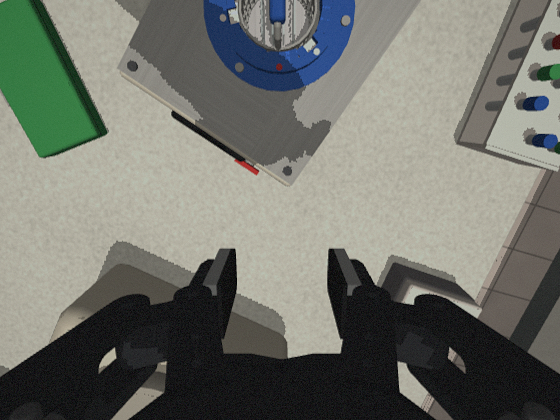

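The ring is cut off at the top of this frame, so I'll shift back for a full view.

Call:
carry_out(
  deltas=[
    [[0.5,30,0,0,0],[0.5,60,0,0,0],[0.5,85,0,0,0],[0.5,90,0,0,0],[0.5,90,0,0,0],[0.5,90,0,0,0],[0.5,90,0,0,0]],
  ],
)

```text
clock: 17.27
position: [0.5556, -0.2879, 0.3353]
tool_rot: [3.138, 0.002, 1.858]
contact_force: [0.2, -0.9, -0.4]
opening: 0.0433
```

```bash
python3 -c "
from h import *
d=cap('wrist','w9')
s=np.radians(106.3)
pt=lambda p,z:w2px(d,[*p,z])
print('sleeve',[tuple(np.round(w2px(d,[.5328+k*np.cos(s)+j*np.sin(s),-.2207+k*np.sin(s)-j*np.cos(s),.2095]),1)) for k in (-.023,.023) for j in (-.006,.006)])
for a in range(3):
  for n,b in (('w',88.3),('r',46.3)):
    th=np.radians(b+120*a); print(n,np.round(w2px(d,[.5329+.049*np.cos(th),-.2208+.049*np.sin(th),.165]),1))
im=cv2.imread('pics/w9.png'); cv2.imwrite('pics/w9z.png',cv2.resize(im[0:190,180:380],None,fx=3.1,fy=3.1,interpolation=cv2.INTER_CUBIC))
"
```

```text
sleeve [(np.float64(271.0), np.float64(143.2)), (np.float64(285.8), np.float64(143.2)), (np.float64(270.7), np.float64(82.5)), (np.float64(286.2), np.float64(82.6))]
w [296.   59.4]
r [325.9  86.1]
w [227.2 125.5]
r [231.7  85.8]
w [313.3 154.2]
r [278.8 167.3]
```

View pics/w9z.png

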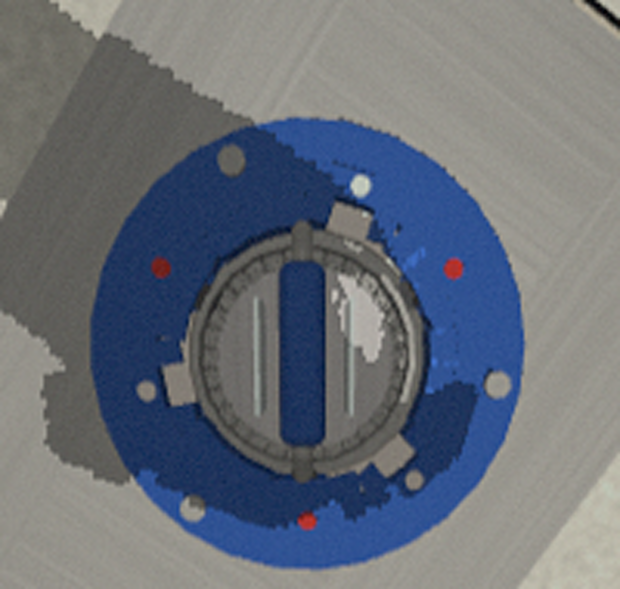

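```bash
python3 -c "
from h import *
print(robot.hand_in())"
```

```text
the job is handed in; nothing more can be done
None
```

The blue-handled basket is hanging in the ring, locked in the notches and released, and I handed the job in at about 17 s. No verdict is reported, so what follows is from my own checks.

**How it went:**
- **Gaps:** I found the ring's angle from the white and red dots, with the gaps at about −32°, and confirmed it with the wrist camera. The lugs then dropped through the gaps without contact.
- **Turn:** I felt the groove floor at about −12 mm, lifted slightly and turned the basket 42° clockwise. I then lowered it onto the notch floors at about −16.5 mm and opened the gripper. The wrist force stayed within a few newtons of the basket's own weight.

**Last checks:**
- **Level and centred:** In the final wrist picture the sleeve lies within about 1 mm of where an upright basket on the ring's axis would put it.
- **Locked:** The sleeve points at the red dot, and no lugs are visible in the gaps.
- **Bystanders:** The spare basket's patch in the top view matches the first picture. The bottles and beaker, compared on average, also look unmoved.
- **Disagreement:** The top camera put the sleeve about 2 mm from the position I expected, more than the wrist camera did. That is about the calibration error and within the 6 mm limit. If it were all tilt it would be about 0.03 rad, against the 0.05 allowed.

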